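# Clamp the instrument box for repair with the star wheel

## Robot

A 7-joint arm with a two-finger parallel gripper is mounted at the origin on the work surface. World frame = base frame: x ahead of the robot, y to its left, z up, the work surface at z = 0. Lengths are in m, angles in rad, forces in N, time in s.
With the tool pointing down it reaches from about 0.425 to 0.875 m from the base axis. Payload 4.7 kg.
Tool frame: the origin (TCP) lies midway between the tips of the shut fingers; the grasp point (between the pads) lies 19 mm behind it; y points along the fingers, x is the direction in which the jaws open and shut, and the axes are right-handed (so a half turn about y gives the same grasp; the last joint's range is limited). The gripper opens to 85 mm and grips with 20 to 120 N. Pads are 22 mm wide; open, the fingers measure 114 mm over their backs; the gripper's body (76 mm by 85 mm) begins 54 mm behind the grasp point. The pads swing forward as they close: fully open they stand 13 mm farther back than shut.
Start: joints at [1.127, 0.321, -0.07, 1.45, 0.023, 1.371, -0.057], TCP at [0.287, -0.583, 0.231] pointing down, gripper open.
Joint ranges: [-2.86, 2.86], [-0.3, 2.09], [-1.38, 1.24], [0.06, 2.45], [-1.56, 4.7], [0.09, 2.05], [-2.69, 2.69]. Speed limits (rad/s): [2.57, 2.57, 3.14, 3.14, 3.14, 3.14, 3.14].

## Interface

Orientations are given as a rotation vector (axis times angle).
In Python, from cell import robot, imaging, ticket, nets gives the robot as it stands.
- The arm moves only by the shell command python3 -m jog 'ROWS' [FORCE]. ROWS is JSON, a list of rows, each a list of 5 numbers: the opening in per cent of the stroke, from 0 (shut) to 100 (fully open), then the shift along the tool's x, y, z in units of 30 mm (1.0 is 30 mm), then the turn about the tool's y in degrees. A call has 1 to 12 rows; each row is the pose to reach, as a shift and turn from the pose commanded when the call began, along the tool's axes at that moment; what a row does not reach only later rows make up. A row lasts 1/10 s, in which the tool goes at most 50 mm and 8.59 degrees, less where a joint would pass 70% of its speed; a pose out of reach is approached as far as the arm can. A call with a gripper value outside its range is refused whole. The fingers move at their own pace and stop on an object; FORCE is the grip in N (left out, the last holds). Time passes only in rows, so rows that repeat a pose let the fingers close. It gives the time, the measured TCP pose, the force and the opening at its end, in the units of the state.
- robot.get_state(): the state, without advancing time (a new reading comes with each control period).
- imaging.snapshot(name): name is "scene" or "top" or "wrist"; returns a dict with "img" (480x640x3 uint8, red, green, blue), "intrinsics" (3x3 intrinsics, pixels), "rvec" (rotation vector, rad) and "tvec" (3), from world to camera coordinates, as OpenCV has them; the wrist camera has in their place "hand_eye" (4x4, takes a point from camera to tool coordinates, whose origin is the TCP and whose axes are the tool frame's). Camera axes: x right, y down, z forward; pixel columns grow to the right and rows downward; lengths in m; the calibration is good to about 2 mm. The wrist camera is an equidistant fisheye: a pixel r from the principal point sees the ray r / f radians off the axis. A picture is of the moment at which its call begins: read the wrist's pose just before it. There is no depth.
- ticket.close_job(): hands the job in, once; it reports no verdict.
Trained networks look in the newest picture that a camera, given by its name, has taken for a name from the list of things; names that differ only in an ending like _2 or _b are one class to them, and where a whole thing is asked for, a point or a joint stands for the part that bears it (a point fixed in the world has none). Each returns a list of dicts, best first, with "score" (0 to 1); they miss things now and then, are a little off and sometimes report something else, mostly with a low value. They report only what shows in the picture. A call takes as long as a camera call.
- nets.recognise(camera, label): "point" ([column, row] in pixels, amid what is visible of it).
- nets.regions_of(camera, label): "region" (480x640 bool, what is visible of it) and "point" ([column, row] in pixels, amid what is visible of it).
The state is a dict: "time": time; "joint_positions": joint angles; "joint_vel": joint speeds; "tau": joint torques, N m; "tcp_pos": TCP position; "eef_rot": TCP orientation; "ft_force": force on the tool from outside, world axes, zero at the start; "wrist_torque": the same for the moment, N m; "gripper_width": finger opening in m.
Only numpy, scipy, OpenCV 4.12 (cv2) and the standard library are available. Lean on these libraries where they do the work, as an engineer would, in place of code of your own. Each camera call takes 0.05 s, during which the arm holds its last target.

## Task

Set the open blue instrument box upright on the bed of the board clamp, lengthwise between the stop and the jaw, and let go of it. Then turn the clamp's star wheel counter-clockwise, spoke after spoke, until the jaw holds the box against the stop with a clamping force of about 15 N; do not drop or crush the box, leave the wheel standing there, and leave the other things on the bench where they are.

Things in the scene. Friction and masses are not known exactly. Their poses are not given: they have to be found in the camera images.
- box: open-topped blue plastic instrument box with a circuit board inside, 56 (its x) x 90 (its y, the length) x 40 mm high, walls 4 mm, about 0.25 kg; origin at the centre of its underside, z up. Either end may face the stop.
- clamp: board clamp screwed to the bench: grey bed plate 110 (x) x 340 (y) x 16 mm thick; origin at the centre of its underside. In its axes: an aluminium stop block (80 wide, 45 high above the plate) stands at the -y end, its face towards the box set anywhere from y = -146 to -128 mm (not measured). The jaw slides along y and closes towards -y.
- bed (a point): point on top of the bed plate, on the clamp's centre line (clamp x 0, y -68, z 16 mm), midway in the free space between stop and open jaw; axes as the clamp's. The box goes here, its length along the clamp's y. It slides on the plate (1 to 4 N) when the jaw pushes it, until it meets the stop.
- nose: rubber-faced plate 70 wide, 30 high (19 to 49 mm above the bench) on the jaw's front; origin on the face that meets the box, in the plane of the bench, axes as the clamp's. Sprung against the jaw: 6 N per mm, up to 7 mm, which makes the clamping force (0 until it presses the box). At wheel = 0 its face is at clamp y = +10 mm.
- hub (a point): point on the star wheel's upright axis at the mid-height of the spokes, 100 mm above the bench (clamp y +100 mm); axes as the clamp's. Hub 40 mm across, up to 17 mm above this point, on a post 44 mm across; elsewhere under the spokes it is free down to 54 mm above the bench.
- wheel (a joint): black star wheel, rad: 5 round level spokes 12 mm thick reaching 78 mm from the axis, at angles (value + k x 72 deg) from the clamp's +x, counter-clockwise from above. Grows counter-clockwise, closing the jaw 18 mm per rad; starts at 0 to 0.8, ends at 5. Stays where left: drag 0.6 N m (11 N at 55 mm radius); each N of clamping force adds 0.018 N m (15 N: 5 N more at 55 mm).
- lid: bystander: blue flat lid of the box, 56 x 90 x 10 mm, origin under its centre
- meter: bystander: grey multimeter 75 x 145 x 40 mm, lying, origin under its centre
- pliers: bystander: red-handled pliers 155 mm long, 12 high, origin at the pivot
- driver: bystander: screwdriver 170 mm long, lying, origin under its middle
- jar: bystander: jar 56 mm across, 70 high, origin under its centre
- spool: bystander: grey solder spool 64 mm across, 35 high, origin under its centre
- bits: bystander: black bit holder 60 x 100 x 38 mm, origin under its centre

How it is judged:
On the way, in this order (a step that is already met when the one before it is completed fails the run):
1. the box stands on the clamp's bed between stop and jaw, released and not yet clamped (z of box in the frame of clamp between 0.012 and 0.021 m and x of box in the frame of clamp between -0.03 and 0.03 m and y of box in the frame of clamp between -0.11 and -0.03 m and angle between the y axis of box and the y axis of clamp, either way round below 0.15 rad and angle between box's own z axis and vertical below 0.1 rad and linear speed of box below 0.02 m/s and contact force between the fingers and box below 0.1 N and contact force between nose and box below 1 N), for 0.2 s.
2. the wheel has closed the jaw on the box with at least 6 N (contact force between nose and box above 6 N), for 0.2 s.
At the end, for the whole second after the job is handed in: the box stands upright on the bed (underside within 5 mm of the plate), within 30 mm of the clamp's centre line and 0.15 rad of its length, at rest, clamped between stop and sprung nose with 6 to 28 N (z of box in the frame of clamp between 0.012 and 0.021 m and x of box in the frame of clamp between -0.03 and 0.03 m and y of box in the frame of clamp between -0.11 and -0.03 m and angle between the y axis of box and the y axis of clamp, either way round below 0.15 rad and angle between box's own z axis and vertical below 0.1 rad and linear speed of box below 0.02 m/s and contact force between nose and box between 6 and 28 N); the robot touches nothing.
It fails at once if the box is crushed: more than 40 N between nose and box (contact force between nose and box above 40 N).
It fails at once if the box is dropped or knocked flying (faster than 0.7 m/s while not held) (linear speed of box above 0.7 m/s and contact force between the fingers and box below 0.05 N).
It fails at once if the box is tipped over (angle between box's own z axis and vertical above 0.7 rad).
It fails at once if another thing on the bench is moved by more than 30 mm (distance of any of lid, meter, pliers, driver, jar, spool, bits from where it was at the start of the episode above 0.03 m).
It also fails if it takes over 72 s, if anything falls off the work surface, if the arm or the gripper's body presses on something with over 40 N, if the wrist force passes 120 N, or if a joint passes its speed limit or range.

## Working session

There is one attempt and no reset: what is moved stays moved. The work goes in short steps, Python scripts to look and compute and a shell command to move; the robot and the scene stay as the last step left them, time stands still between calls to the robot, and variables do not carry over. Pictures are saved under pics/ and viewed, and the job is handed in when it is done.

```bash
ls; mkdir -p pics; python3 - <<'E'
from cell import robot, imaging, ticket, nets
import cv2
print(robot.get_state())
for n in ["scene","top","wrist"]:
    s=imaging.snapshot(n)
    cv2.imwrite(f"pics/{n}0.png",s["img"][:,:,::-1])
    print(n,{k:v for k,v in s.items() if k!="img"})
E
```

```text
pics
{'time': 0.0, 'joint_positions': array([ 1.12707683,  0.32181409, -0.07007893,  1.45168113,  0.02259942,
        1.3708109 , -0.05693286]), 'joint_vel': array([ 0.00056151,  0.00070976,  0.00036312, -0.00146205, -0.00087085,
       -0.00039102, -0.00034547]), 'tau': array([-4.09924914e-04, -4.93586576e+01, -3.82657237e-01, -3.14327896e+01,
        1.28544972e-02,  1.15451688e-02, -3.33540470e-05]), 'tcp_pos': array([ 0.2870068 , -0.58259592,  0.23022617]), 'eef_rot': array([-1.39071477,  0.86698376, -0.86421913]), 'ft_force': array([-0.04591639,  0.06622791, -0.46748289]), 'wrist_torque': array([ 0.02380334,  0.0156859 , -0.03543484]), 'gripper_width': 0.08554875944767643}
scene {'intrinsics': array([[501.67640394,   0.        , 318.02961092],
       [  0.        , 501.67640394, 234.97817799],
       [  0.        ,   0.        ,   1.        ]]), 'rvec': array([ 1.65705188,  1.51805389, -0.88701591]), 'tvec': array([-0.03198295, -0.19032957,  1.75510513])}
top {'intrinsics': array([[434.46380918,   0.        , 311.67836891],
       [  0.        , 434.46380918, 243.73676842],
       [  0.        ,   0.        ,   1.        ]]), 'rvec': array([ 2.12460178, -2.18044457,  0.17694538]), 'tvec': array([0.01581061, 0.54706716, 1.04967311])}
wrist {'intrinsics': array([[371.64829954,   0.        , 324.70708116],
       [  0.        , 371.64829954, 242.03295205],
       [  0.        ,   0.        ,   1.        ]]), 'hand_eye': array([[ 9.99999797e-01, -4.10539996e-04, -4.87800673e-04,
        -2.44077018e-04],
       [ 3.32205824e-04, -3.17515318e-01,  9.48253085e-01,
        -1.41613102e-01],
       [-5.44180003e-04, -9.48253054e-01, -3.17515117e-01,
         8.15317416e-02],
       [ 0.00000000e+00,  0.00000000e+00,  0.00000000e+00,
         1.00000000e+00]])}
```

View pics/scene0.png

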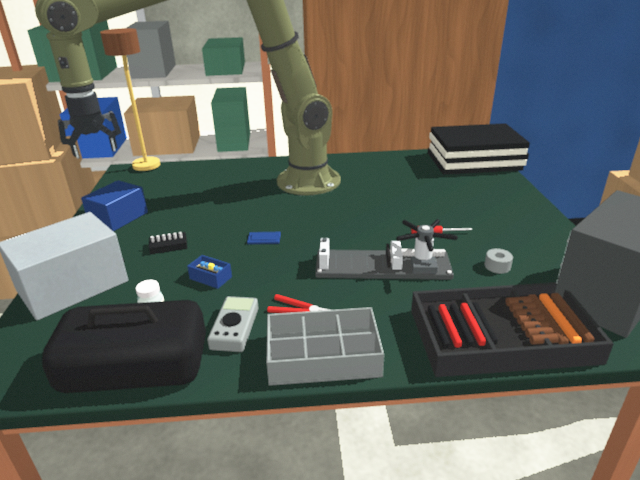

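View pics/top0.png

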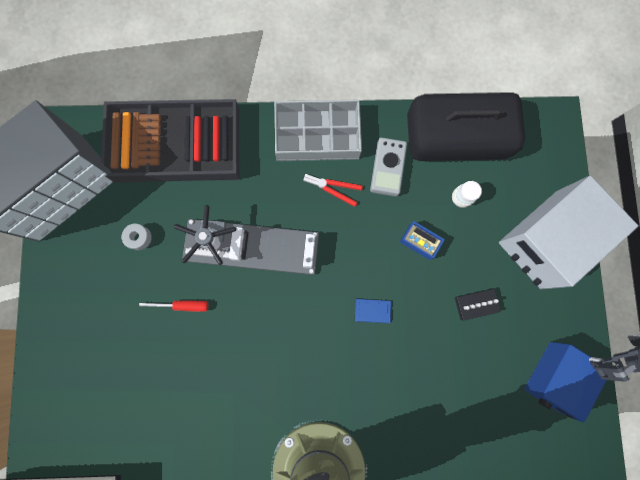

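View pics/wrist0.png

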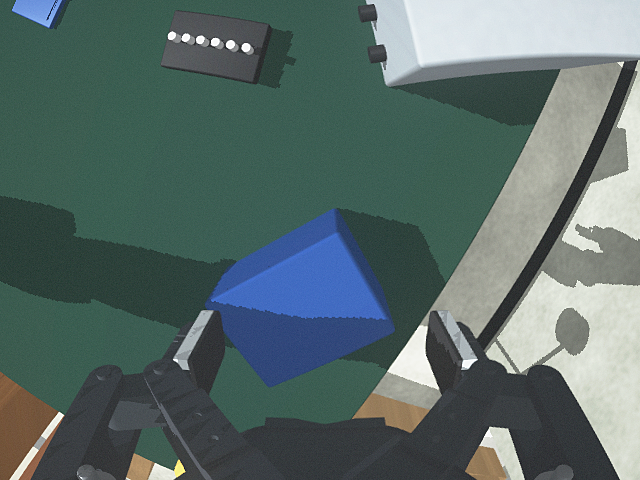

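```bash
cat > h.py <<'E'
import numpy as np, cv2
from cell import robot, imaging, ticket, nets
from scipy.spatial.transform import Rotation as R
def cam(s):
    M=R.from_rotvec(s["rvec"]).as_matrix(); return s["intrinsics"],M,np.array(s["tvec"])
def ray(s,px):
    K,M,t=cam(s); d=M.T@np.linalg.inv(K)@np.array([px[0],px[1],1.]); return -M.T@t,d
def atz(s,px,z):
    o,d=ray(s,px); return o+d*(z-o[2])/d[2]
def proj(s,P):
    K,M,t=cam(s); p=(np.atleast_2d(P)@M.T+t)@K.T; return p[:,:2]/p[:,2:]
def tri(l):
    A=np.zeros((3,3));b=np.zeros(3)
    for o,d in l:
        d=d/np.linalg.norm(d);Q=np.eye(3)-np.outer(d,d);A+=Q;b+=Q@o
    return np.linalg.solve(A,b)
def wray(s,px,st):
    K=s["intrinsics"];u=(px[0]-K[0,2])/K[0,0];v=(px[1]-K[1,2])/K[1,1];r=np.hypot(u,v)
    d=np.array([np.sin(r)*u/r,np.sin(r)*v/r,np.cos(r)]);H=s["hand_eye"]
    Rt=R.from_rotvec(st["eef_rot"]).as_matrix()
    return Rt@H[:3,3]+st["tcp_pos"],Rt@H[:3,:3]@d
def wproj(s,P,st):
    H=s["hand_eye"];Rt=R.from_rotvec(st["eef_rot"]).as_matrix()
    p=((np.atleast_2d(P)-st["tcp_pos"])@Rt-H[:3,3])@H[:3,:3]
    th=np.arctan2(np.hypot(p[:,0],p[:,1]),p[:,2]);ph=np.arctan2(p[:,1],p[:,0])
    K=s["intrinsics"];return np.c_[K[0,2]+K[0,0]*th*np.cos(ph),K[1,2]+K[1,1]*th*np.sin(ph)]
def fiterr_box(P,size=(.056,.09,.04)):
    pass
E
python3 - <<'E'
from h import *
print(R.from_rotvec(robot.get_state()["eef_rot"]).as_matrix().round(3))
S={n:imaging.snapshot(n) for n in["top","scene"]}
m={}
for l in ["box","clamp","hub","nose","bed","wheel","lid","jar"]:
    for n in S:
        r=nets.regions_of(n,l)
        for q in r[:2]:
            print(l,n,round(q["score"],2),np.round(q["point"],1),q["region"].sum())
        if r: m[l+"_"+n]=r[0]["region"]
np.savez("m.npz",**m)
for n in S:
    im=S[n]["img"].copy()
    for i,l in enumerate(["box","clamp","hub","nose"]):
        k=l+"_"+n
        if k in m: im[m[k]]=im[m[k]]//2+np.array([[127,0,0],[0,127,0],[127,127,0],[127,0,127]],np.uint8)[i]
    cr=im[190:300,160:470] if n=="top" else im[210:300,170:480]
    cv2.imwrite(f"pics/m_{n}.png",cv2.resize(cr[:,:,::-1],None,fx=2.5,fy=2.5,interpolation=0))
E
```

```text
[[ 0.442 -0.001  0.897]
 [-0.897  0.001  0.442]
 [-0.001 -1.    -0.   ]]
box top 0.76 [421.9 238.8] 940
box top 0.48 [138.3 235.9] 574
box scene 0.74 [211.1 272.7] 961
clamp top 0.83 [247.3 246.5] 5615
clamp scene 0.96 [405.3 259.9] 4685
hub top 0.58 [245.1 241.1] 5531
hub scene 0.76 [398.1 261.5] 4477
nose top 0.74 [243.7 244.7] 5507
nose top 0.58 [335.4 184.7] 598
bed top 0.72 [243.7 248.6] 5703
bed scene 0.76 [397.9 260.1] 4486
wheel top 0.79 [201.6 233.7] 785
wheel scene 0.84 [428.6 232.2] 699
wheel scene 0.18 [399.2 261.6] 4512
lid top 0.64 [374.7 311.8] 788
lid scene 0.62 [264.6 234.3] 366
jar top 0.89 [465.2 192.4] 536
jar scene 0.85 [148.8 293.5] 509
```

View pics/m_top.png

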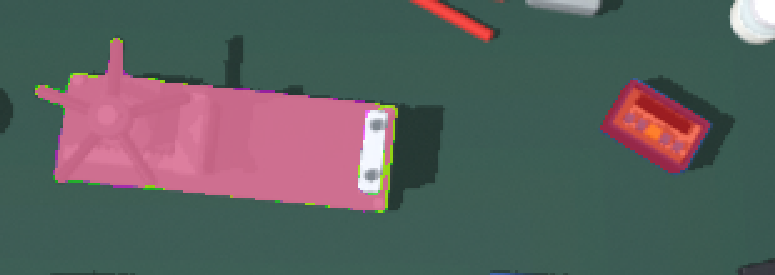

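View pics/m_scene.png

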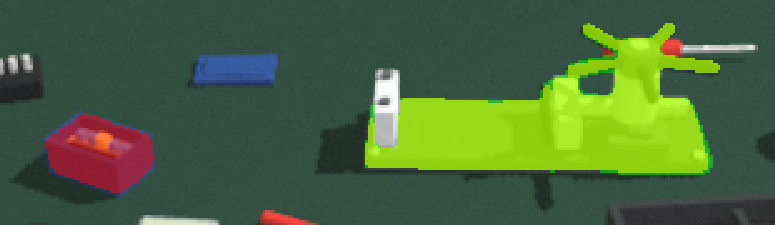

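```bash
python3 - <<'E'
from h import *
for n,(y0,y1,x0,x1) in {"top":(190,300,170,450),"scene":(215,295,170,470)}.items():
    im=imaging.snapshot(n)["img"][y0:y1,x0:x1,::-1]
    h=im.shape[1]//2
    a=np.vstack([cv2.resize(im[:,:h],None,fx=5,fy=5,interpolation=2),]);b=cv2.resize(im[:,h:],None,fx=5,fy=5,interpolation=2)
    cv2.imwrite(f"pics/z_{n}.png",np.vstack([a,b])[:1200] if 0 else cv2.resize(np.vstack([a,b]),None,fx=.95 if n=='top' else 1,fy=.54 if 0 else (.54 if 0 else .55) if 0 else (.95 if n=='top' else 1)) )
    cv2.imwrite(f"pics/za_{n}.png",a);cv2.imwrite(f"pics/zb_{n}.png",b)
E
```

```text
(no output)
```

View pics/za_top.png

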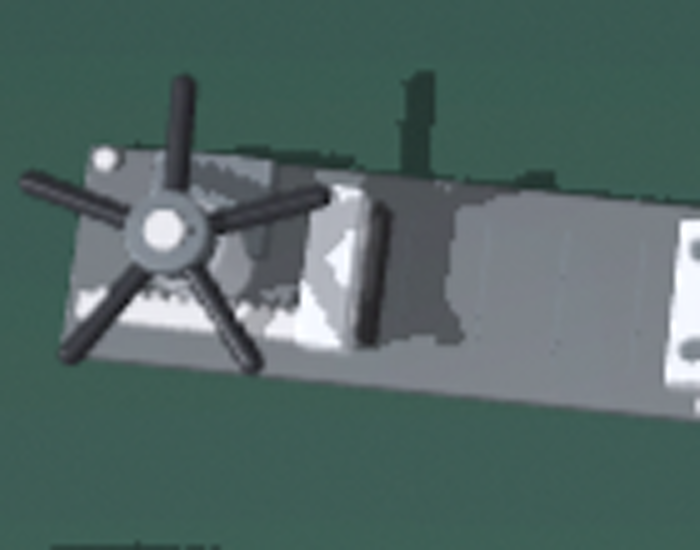

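View pics/zb_scene.png

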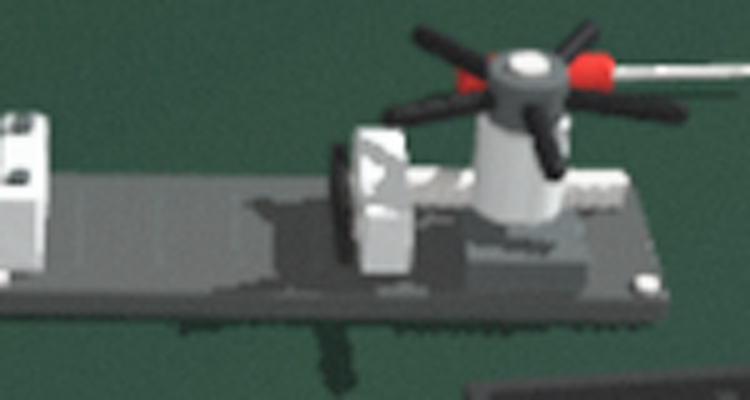

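```bash
cat > fit.py <<'E'
from h import *
from scipy.optimize import minimize
def model_box(p,size):
    x,y,z,a=p; sx,sy,sz=size
    c=np.array([[i*sx/2,j*sy/2,k*sz] for i in(-1,1) for j in(-1,1) for k in(0,1)])
    return R.from_rotvec([0,0,a]).apply(c)+[x,y,z]
SC=8
def err(p,size,views):
    e=0
    for s,m,pj in views:
        P=pj(model_box(p,size)); lo=np.argwhere(m).min(0)[::-1]-15; hi=np.argwhere(m).max(0)[::-1]+15
        h=cv2.convexHull(((P-lo+.5)*SC-.5).round().astype(np.int32))
        W=(hi-lo)*SC; im=np.zeros((W[1],W[0]),np.uint8); cv2.fillConvexPoly(im,h,255)
        im=cv2.resize(im,tuple((hi-lo).tolist()),interpolation=cv2.INTER_AREA)/255.
        mm=m[lo[1]:hi[1],lo[0]:hi[0]]
        e+=np.abs(im-mm).sum()/m.sum()
    return e
def fit(p0,size,views):
    best=None
    for a in np.arange(0,180,20):
        p=[*p0,np.radians(a)]
        sim=np.array([p]+[np.array(p)+d for d in np.diag([.01,.01,.008,.2])])
        r=minimize(err,p,args=(size,views),method="Nelder-Mead",options=dict(initial_simplex=sim,xatol=1e-4,fatol=1e-4,maxiter=300))
        if best is None or r.fun<best.fun: best=r
    return best
E
python3 - <<'E'
from fit import *
m=np.load("m.npz");S={n:imaging.snapshot(n) for n in["top","scene"]}
for l,size in [("box",(.056,.09,.04)),("lid",(.056,.09,.01))]:
    p0=atz(S["top"],np.argwhere(m[l+"_top"]).mean(0)[::-1],.0)
    V=[(S[n],m[l+"_"+n],(lambda P,s=S[n]:proj(s,P))) for n in S]
    r=fit(p0,size,V); print(l,r.x.round(4),np.degrees(r.x[3]).round(1),r.fun)
    r=fit(p0,size,V[:1]); print("top only",r.x.round(4),r.fun)
E
```

```text
box [ 5.5260e-01 -2.7970e-01  7.0000e-04  2.5609e+00] 146.7 0.11137757611513176
top only [ 0.5543 -0.2825 -0.0098  2.5715] 0.03527743012098457
lid [ 0.378  -0.1485  0.0006 -0.0676] -3.9 0.2235346331259474
top only [ 0.378  -0.1514 -0.0209  3.0605] 0.04454563551308848
```

```bash
cat > fitc.py <<'E'
from fit import *
def parts(wa,st,nose):
    L=[]
    B=lambda x0,x1,y0,y1,z0,z1:np.array([[x,y,z] for x in(x0,x1) for y in(y0,y1) for z in(z0,z1)])
    L.append(B(-.055,.055,-.17,.17,0,.016))
    for k in range(5):
        a=wa+k*2*np.pi/5;u=np.array([np.cos(a),np.sin(a),0]);v=np.array([-u[1],u[0],0])*.006
        L.append(np.array([[0,.1,.1]+u*r+s*v+[0,0,h] for r in(.018,.075) for s in(-1,1) for h in(-.005,.005)]+[[0,.1,.1]+u*.078]))
    t=np.linspace(0,2*np.pi,16)
    cyl=lambda r,z0,z1:np.vstack([np.c_[r*np.cos(t),.1+r*np.sin(t),0*t+z] for z in(z0,z1)])
    L+= [cyl(.02,.09,.117),cyl(.022,.016,.09)]
    L.append(B(-.04,.04,st-.012,st,.016,.061))
    return L
def cerr(p,views):
    x,y,a,wa=p[:4];e=0
    for s,m in views:
        im=np.zeros((480*4,640*4),np.uint8)
        for c in parts(wa,-.137,0):
            P=proj(s,R.from_rotvec([0,0,a]).apply(c)+[x,y,p[4]])
            cv2.fillConvexPoly(im,cv2.convexHull(((P+.5)*4-.5).round().astype(np.int32)),255)
        im=cv2.resize(im,(640,480),interpolation=cv2.INTER_AREA)/255.
        e+=np.abs(im-m).sum()/m.sum()
    return e
def fill(m):
    c,_=cv2.findContours(m.astype(np.uint8),cv2.RETR_EXTERNAL,cv2.CHAIN_APPROX_NONE);o=np.zeros(m.shape,np.uint8);cv2.drawContours(o,c,-1,1,-1);return o
E
python3 - <<'E'
from fitc import *
m=np.load("m.npz");S={n:imaging.snapshot(n) for n in["top","scene"]}
T=S["top"]
c=[atz(T,p,.016) for p in [(187.2,218.6),(182,260),(318.4,232.5),(314,274.4)]]
print(np.round(c,3))
print("hub",atz(T,(170+162/5,190+230/5),.117))
ctr=np.mean(c,0); ax=(c[0]+c[1]-c[2]-c[3]); a0=np.arctan2(ax[1],ax[0])-np.pi/2
print(ctr,np.degrees(a0))
V=[(S[n],fill(m["clamp_"+n])) for n in S]
for vs,nm in((V[:1],"top"),(V,"both")):
  best=None
  for w in np.arange(0,1.25,.2):
    p=np.array([ctr[0],ctr[1],a0,w,0.])
    sim=np.array([p]+[p+d for d in np.diag([.008,.008,.05,.15,.004])])
    r=minimize(cerr,p,args=(vs,),method="Nelder-Mead",options=dict(initial_simplex=sim,xatol=1e-4,fatol=1e-4,maxiter=250))
    if best is None or r.fun<best.fun:best=r
  print(nm,best.x.round(4),best.fun)
for n in S:
  im=cv2.resize(S[n]["img"],None,fx=4,fy=4,interpolation=2)
  x,y,a,w,z=best.x
  for c in parts(w,-.137,0):
    P=proj(S[n],R.from_rotvec([0,0,a]).apply(c)+[x,y,z]);cv2.polylines(im,[cv2.convexHull(((P+.5)*4-.5).round().astype(np.int32))],True,(255,0,0),1)
  cv2.imwrite(f"pics/c_{n}.png",(im[820:1140,700:1320] if n=="top" else im[860:1140,1220:1860])[:,:,::-1])
E
```

```text
[[ 0.624  0.32   0.016]
 [ 0.517  0.332  0.016]
 [ 0.58  -0.017  0.016]
 [ 0.472 -0.003  0.016]]
hub [0.56044669 0.25686933 0.117     ]
[0.54834668 0.15800054 0.016     ] -7.624690867749428
top [ 0.5494  0.1585 -0.1271  0.0506 -0.0009] 0.022785322659869635
both [ 0.5488  0.1583 -0.1299  1.3188  0.0016] 0.18062873618619973
```

View pics/c_top.png

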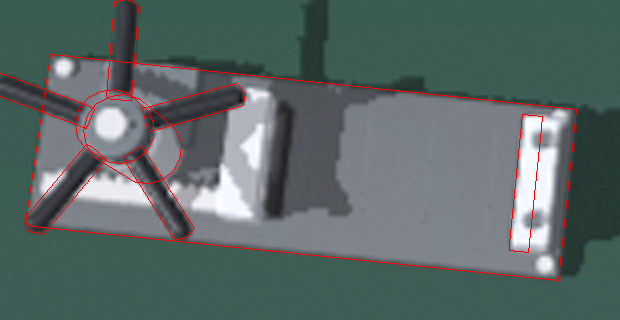

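View pics/c_scene.png

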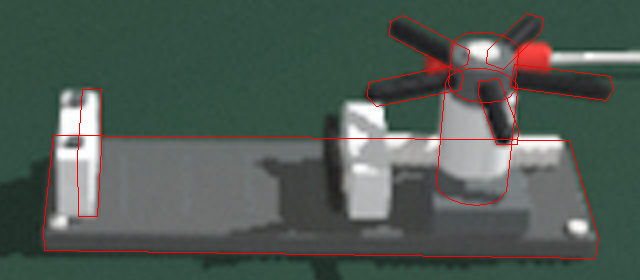

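```bash
cat >> h.py <<'E'
CL=np.array([.549,.158,0]);CA=-.128
def cw(x,y,z): return CL+R.from_rotvec([0,0,CA]).apply([x,y,z])
def wc(P): return R.from_rotvec([0,0,-CA]).apply(np.asarray(P)-CL)
def plan(targets,st=None):
    """targets: list of (xyz, yaw deg of tool x or None)"""
    st=st or robot.get_state(); M=R.from_rotvec(st["eef_rot"]).as_matrix()
    yaw=np.degrees(np.arctan2(M[1,0],M[0,0])); print("tcp",st["tcp_pos"].round(4),"yaw",round(yaw,1),"tilt",M[:,1].round(3),"t",st["time"])
    for P,y in targets:
        d=M.T@(np.array(P)-st["tcp_pos"])/.03
        print(np.round(d,3),"turn",None if y is None else round(-((y-yaw+180)%360-180),1))
E
python3 - <<'E'
from h import *
T=imaging.snapshot("top")
print(proj(T,[[.287,-.583,.23],[.42,-.43,.2],[.553,-.281,.1]]))
for h in(.1,.15,.2):print(atz(T,(500,242),h),atz(T,(548,288),h),atz(T,(530,345),h))
plan([((.40,-.43,.2),-50),((.553,-.281,.15),-33.3),((.553,-.281,.1),-33.3)])
E
```

```text
[[606.67264713 350.55978987]
 [517.84255229 287.0309747 ]
 [430.33554063 234.79028429]]
[ 0.53148124 -0.4467578   0.1       ] [ 0.41936826 -0.55046895  0.1       ] [ 0.2898168  -0.49451828  0.1       ]
[ 0.52442147 -0.42373837  0.15      ] [ 0.41781352 -0.52235704  0.15      ] [ 0.29462336 -0.46915369  0.15      ]
[ 0.51736169 -0.40071894  0.2       ] [ 0.41625877 -0.49424513  0.2       ] [ 0.29942992 -0.44378909  0.2       ]
tcp [ 0.2873 -0.5831  0.2313] yaw -63.8 tilt [-0. -0. -1.] t 1.4
[-2.917  1.044  5.626] turn -13.8
[-5.118  2.71  12.397] turn -30.5
[-5.118  4.377 12.397] turn -30.5
```

```bash
python3 - <<'E'
from h import *
plan([((.31,-.47,.27),None),((.40,-.36,.27),-50),((.553,-.281,.17),-33.3)])
E
```

```text
tcp [ 0.2873 -0.5831  0.2313] yaw -63.8 tilt [-0. -0. -1.] t 1.4
[-3.046 -1.289  2.346] turn None
[-5.01  -1.289  6.658] turn -13.8
[-5.118  2.044 12.397] turn -30.5
```

```bash
python3 -m jog '[[100,-1.0,-0.5,0.8,0],[100,-2.0,-1.0,1.6,0],[100,-3.0,-1.3,2.3,0],[100,-3.7,-1.3,3.7,-5],[100,-4.4,-1.3,5.2,-10],[100,-5.0,-1.3,6.6,-14],[100,-5.0,-0.6,8.0,-20],[100,-5.1,0.1,9.4,-26],[100,-5.1,0.9,10.6,-30.5],[100,-5.12,1.7,11.8,-30.5],[100,-5.12,2.05,12.4,-30.5],[100,-5.12,2.05,12.4,-30.5]]'
python3 - <<'E'
from fit import *
st=robot.get_state();s=imaging.snapshot("wrist");cv2.imwrite("pics/w1.png",s["img"][:,:,::-1])
r=nets.regions_of("wrist","box");print([(q["score"],q["point"],q["region"].sum()) for q in r])
m=np.load("m.npz");T=imaging.snapshot("top")
W=(s,r[0]["region"],lambda P:wproj(s,P,st))
V=[W,(T,m["box_top"],lambda P:proj(T,P))]
p0=[.553,-.281,0]
for v in(V[:1],V):
    q=fit(p0,(.056,.09,.04),v);print(q.x.round(4),np.degrees(q.x[3]),q.fun)
im=s["img"].copy();cv2.polylines(im,[cv2.convexHull(wproj(s,model_box(q.x,(.056,.09,.04)),st).round().astype(np.int32))],True,(255,0,0),1)
cv2.imwrite("pics/w1.png",im[:,:,::-1])
E
```

```text
time: 2.6
tcp_pos: [0.5544, -0.2772, 0.1673]
eef_rot: [-1.52, 0.453, -0.448]
ft_force: [-0.1, -0.7, -0.3]
gripper_width: 0.0853
[(0.72, [323.1, 230.2], np.int64(8652))]
[ 0.5514 -0.2785 -0.0007 -0.5741] -32.89222183371667 0.015735226129286663
[ 5.5180e-01 -2.7850e-01  1.6000e-03  2.5684e+00] 147.15937983982735 0.07660731138148298
```

View pics/w1.png

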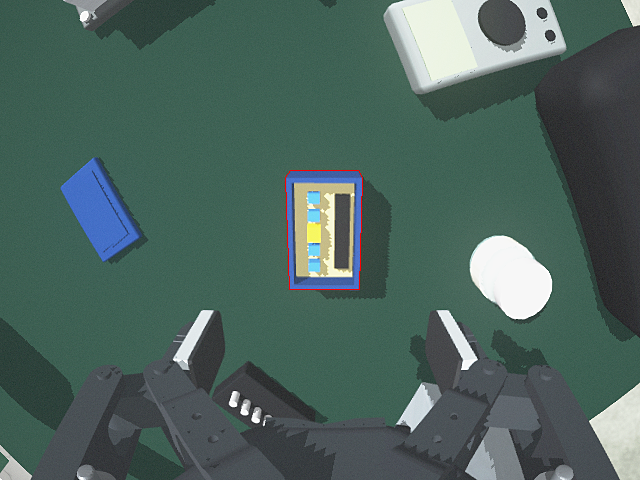

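```bash
python3 - <<'E'
from h import *
plan([((.5515,-.2785,.05),-32.9),((.5515,-.2785,.005),-32.9)])
E
```

```text
tcp [ 0.5525 -0.2822  0.1705] yaw -33.3 tilt [ 0.    -0.001 -1.   ] t 2.75
[-0.097  4.015  0.088] turn -0.4
[-0.098  5.515  0.09 ] turn -0.4
```

```bash
python3 - <<'E'
from fit import *
st=robot.get_state();s=imaging.snapshot("wrist")
r=nets.regions_of("wrist","box");
q=fit([.552,-.280,0],(.056,.09,.04),[(s,r[0]["region"],lambda P:wproj(s,P,st))]);print(q.x.round(4),np.degrees(q.x[3]),q.fun)
plan([((q.x[0],q.x[1],.05),np.degrees(q.x[3])),((q.x[0],q.x[1],.005),-32.9)])
E
```

```text
[ 5.5120e-01 -2.7930e-01 -3.0000e-04  2.5638e+00] 146.89373205779418 0.010773769436073262
tcp [ 0.5524 -0.2827  0.171 ] yaw -33.4 tilt [ 0.001 -0.002 -1.   ] t 2.85
[-0.103  4.034  0.079] turn 179.7
[-0.105  5.534  0.08 ] turn -0.5
```

```bash
python3 -m jog '[[100,-0.1,1.3,0.08,0],[100,-0.1,2.6,0.08,0],[100,-0.1,3.9,0.08,0],[100,-0.1,4.8,0.08,0],[100,-0.1,5.53,0.08,0],[100,-0.1,5.53,0.08,0],[100,-0.1,5.53,0.08,0]]' 35; python3 - <<'E'
from h import *
st=robot.get_state();print(st["tcp_pos"],st["ft_force"])
cv2.imwrite("pics/w2.png",imaging.snapshot("wrist")["img"][:,:,::-1])
E
```

```text
time: 3.55
tcp_pos: [0.5518, -0.2784, 0.005]
eef_rot: [-1.523, 0.455, -0.457]
ft_force: [0.8, 0.1, 1.1]
gripper_width: 0.0852
[ 0.55180923 -0.27836881  0.00498119] [0.75249178 0.09450402 1.13159904]
```

View pics/w2.png

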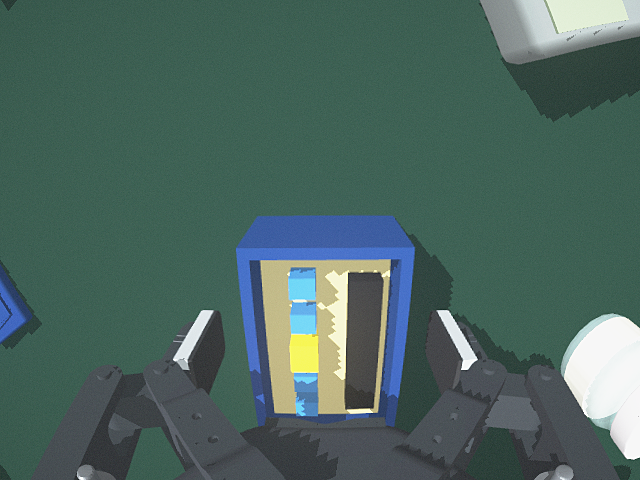

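The box sits centred between the open fingers (columns 240–412, pads at 215 and 430). I'll close and lift a little.

```bash
python3 -m jog '[[0,0,0,0,0],[0,0,0,0,0],[0,0,0,0,0],[0,0,0,0,0],[0,0,0,0,0],[0,0,0,0,0],[0,0,0,0,0],[0,0,-0.3,0,0],[0,0,-1,0,0],[0,0,-2,0,0],[0,0,-3,0,0],[0,0,-3,0,0]]' 40; python3 - <<'E'
from h import *
st=robot.get_state();print(st["tcp_pos"],st["ft_force"],st["gripper_width"])
cv2.imwrite("pics/w3.png",imaging.snapshot("wrist")["img"][:,:,::-1])
t=cw(0,-.066,0);yaw=np.degrees(CA);print(t)
plan([((*t[:2],.12),yaw),((*t[:2],.021),yaw)])
E
```

```text
time: 4.8
tcp_pos: [0.5548, -0.2783, 0.0988]
eef_rot: [-1.524, 0.448, -0.461]
ft_force: [1.3, -0.7, -1.0]
gripper_width: 0.0555
[ 0.55478521 -0.27833835  0.09879772] [ 1.25143408 -0.70252632 -1.02955378] 0.05545482607924162
[0.54057505 0.09253993 0.        ]
tcp [ 0.5533 -0.2778  0.0962] yaw -33.3 tilt [ 0.004 -0.002 -1.   ] t 4.85
[-7.122 -0.823 10.089] turn -25.9
[-7.137  2.477 10.088] turn -25.9
```

View pics/w3.png

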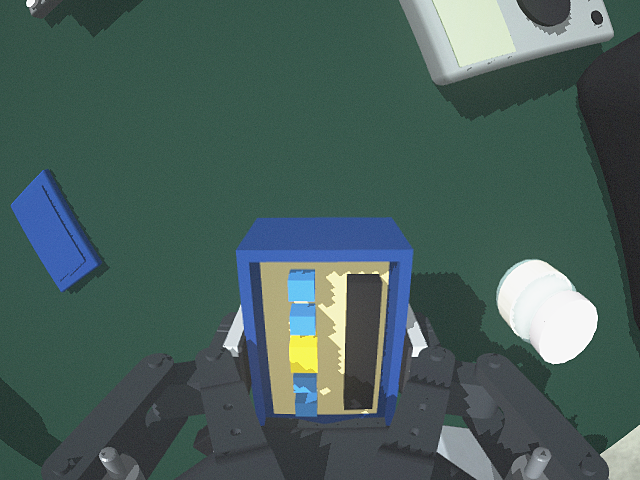

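```bash
python3 -m jog '[[0,-0.5,-0.5,0.7,0],[0,-1.2,-0.82,1.7,-3],[0,-1.9,-0.82,2.7,-7],[0,-2.6,-0.82,3.7,-11],[0,-3.3,-0.82,4.7,-15],[0,-4.0,-0.82,5.7,-19],[0,-4.7,-0.82,6.7,-22],[0,-5.4,-0.82,7.7,-24],[0,-6.1,-0.82,8.6,-26],[0,-6.7,-0.82,9.5,-26],[0,-7.12,-0.82,10.09,-26],[0,-7.12,-0.82,10.09,-26]]'; python3 - <<'E'
from h import *
robot.get_state();imaging.snapshot("top")
st=robot.get_state();s=imaging.snapshot("wrist");cv2.imwrite("pics/w4.png",s["img"][:,:,::-1])
t=cw(0,-.066,0);yaw=np.degrees(CA)
plan([((*t[:2],.06),yaw),((*t[:2],.021),yaw)])
print(st["gripper_width"],st["ft_force"])
E
```

```text
time: 6.05
tcp_pos: [0.5373, 0.0977, 0.1169]
eef_rot: [-1.567, 0.097, -0.092]
ft_force: [-0.4, 0.3, -2.5]
gripper_width: 0.0558
tcp [0.5381 0.093  0.1169] yaw -7.2 tilt [-0.003 -0.001 -1.   ] t 6.15
[ 0.088  1.898 -0.003] turn 0.1
[ 9.200e-02  3.198e+00 -2.000e-03] turn 0.1
0.05533463505935173 [ 0.94361014 -0.46303045 -2.3473859 ]
```

View pics/w4.png

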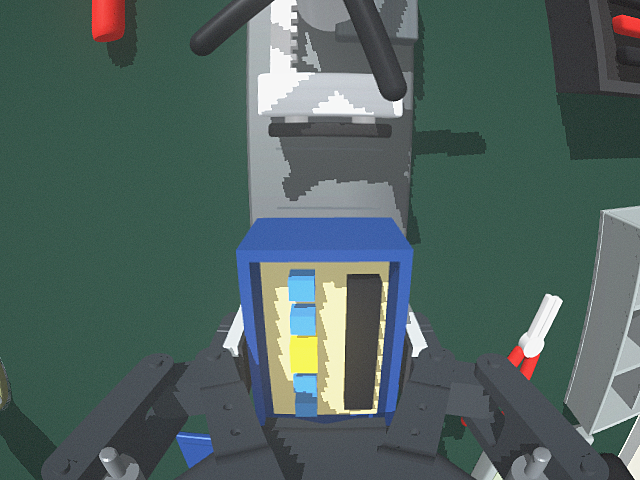

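```bash
python3 -m jog '[[0,0.09,0.8,0,0],[0,0.09,1.6,0,0],[0,0.09,2.3,0,0],[0,0.09,2.8,0,0],[0,0.09,3.0,0,0],[0,0.09,3.1,0,0],[0,0.09,3.1,0,0],[0,0.09,3.1,0,0]]'; python3 -m jog '[[0,0,0.05,0,0],[0,0,0.1,0,0],[0,0,0.1,0,0]]'
```

```text
time: 6.95
tcp_pos: [0.5428, 0.0927, 0.0264]
eef_rot: [-1.568, 0.098, -0.101]
ft_force: [0.5, -0.4, -1.8]
gripper_width: 0.0556
time: 7.25
tcp_pos: [0.542, 0.0927, 0.0225]
eef_rot: [-1.569, 0.1, -0.1]
ft_force: [-1.4, -0.2, -2.2]
gripper_width: 0.0555
```

```bash
python3 -m jog '[[0,0,0.03,0,0],[0,0,0.05,0,0],[0,0,0.05,0,0],[0,0,0.05,0,0]]'; python3 - <<'E'
from h import *
s=imaging.snapshot("scene");cv2.imwrite("pics/s1.png",cv2.resize(s["img"][200:300,290:470,::-1],None,fx=4,fy=4,interpolation=2))
E
```

```text
time: 7.65
tcp_pos: [0.5422, 0.0927, 0.0216]
eef_rot: [-1.569, 0.099, -0.1]
ft_force: [-4.0, -0.4, 6.0]
gripper_width: 0.0558
```

View pics/s1.png

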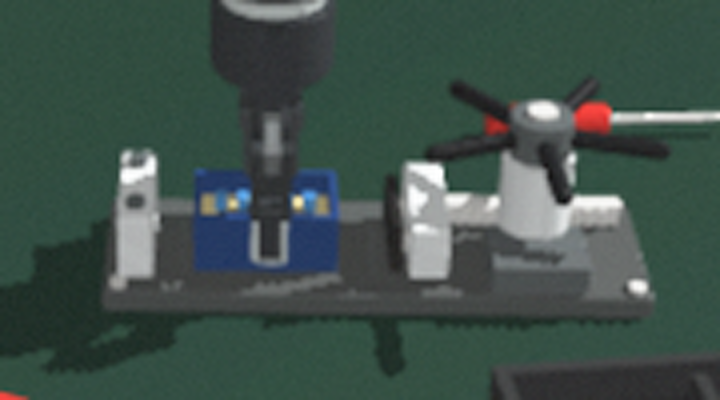

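The box (columns 195–338) stands on the bed between the stop and the jaw, and force shows contact. I'll release and rise.

```bash
python3 -m jog '[[100,0,0,0,0],[100,0,0,0,0],[100,0,0,0,0],[100,0,0,0,0],[100,0,0,0,0],[100,0,0,0,0],[100,0,-0.5,0,0],[100,0,-1.5,0,0],[100,0,-2.9,0,0],[100,0,-4.4,0,0],[100,0,-5.9,0,0],[100,0,-5.9,0,0]]'; python3 - <<'E'
from fit import *
imaging.snapshot("scene");st=robot.get_state();s=imaging.snapshot("wrist")
r=nets.regions_of("wrist","box");print(r[0]["score"],r[0]["region"].sum())
q=fit([.54,.0925,.016],(.056,.09,.04),[(s,r[0]["region"],lambda P:wproj(s,P,st))]);print(q.x.round(4),np.degrees(q.x[3]),q.fun,"clamp frame",wc(q.x[:3]).round(4),np.degrees(q.x[3]-CA))
cv2.imwrite("pics/w5.png",s["img"][:,:,::-1]);print(st["tcp_pos"],st["gripper_width"])
E
```

```text
time: 8.9
tcp_pos: [0.546, 0.0941, 0.2062]
eef_rot: [-1.567, 0.089, -0.11]
ft_force: [1.0, 0.3, 0.2]
gripper_width: 0.0854
0.76 7679
[ 0.5413  0.0915  0.0154 -0.1288] -7.382432701251971 0.013375413975982372 clamp frame [ 0.0008 -0.067   0.0154] -0.04857292357743334
[0.54434418 0.09353378 0.20285584] 0.08546218947886033
```

View pics/w5.png

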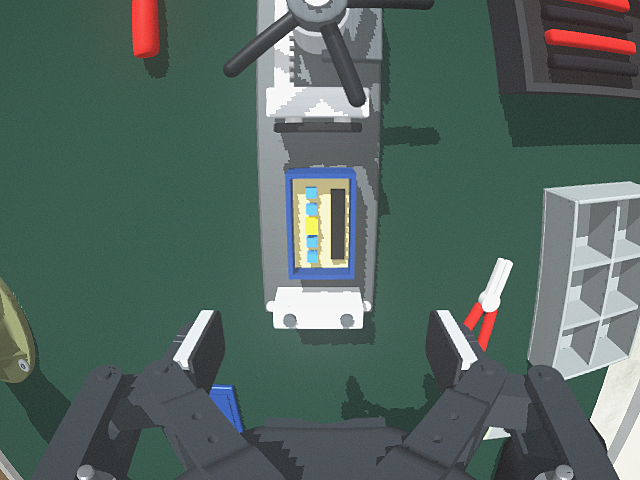

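```bash
python3 - <<'E'
from h import *
H=cw(0,.1,.1);print(H)
P=lambda a,r=.06,z=.084:(H[0]+r*np.cos(np.radians(a)),H[1]+r*np.sin(np.radians(a)),z)
plan([(P(320,z=.18),-7.3),(P(320),-7.3)])
E
```

```text
[0.56176508 0.25718192 0.1       ]
tcp [0.5419 0.0926 0.1986] yaw -7.3 tilt [ 0.001 -0.    -1.   ] t 9.05
[1.645 0.618 4.443] turn 0.0
[1.642 3.818 4.444] turn 0.0
```

```bash
python3 -m jog '[[0,0.4,0,1.2,0],[0,0.9,0,2.4,0],[0,1.3,0.2,3.4,0],[0,1.64,0.6,4.44,0],[0,1.64,0.6,4.44,0],[0,1.64,0.6,4.44,0],[0,1.64,0.6,4.44,0],[0,1.64,0.6,4.44,0]]'; python3 - <<'E'
from h import *
s=imaging.snapshot("scene");cv2.imwrite("pics/s2.png",cv2.resize(s["img"][130:290,330:510,::-1],None,fx=3.5,fy=3.5,interpolation=2))
st=robot.get_state();w=imaging.snapshot("wrist");cv2.imwrite("pics/w6.png",w["img"][:,:,::-1])
H=cw(0,.1,.1)
P=lambda a,r=.06,z=.084:(H[0]+r*np.cos(np.radians(a)),H[1]+r*np.sin(np.radians(a)),z)
plan([(P(320,z=.18),-7.3),(P(320),-7.3)])
E
```

```text
time: 9.85
tcp_pos: [0.6078, 0.2169, 0.1802]
eef_rot: [-1.57, 0.101, -0.101]
ft_force: [-0.4, 0.1, -0.2]
gripper_width: 0.0003
tcp [0.6079 0.2173 0.1805] yaw -7.4 tilt [ 0.001 -0.001 -1.   ] t 9.95
[-0.011  0.016  0.043] turn -0.1
[-0.014  3.216  0.045] turn -0.1
```

View pics/s2.png

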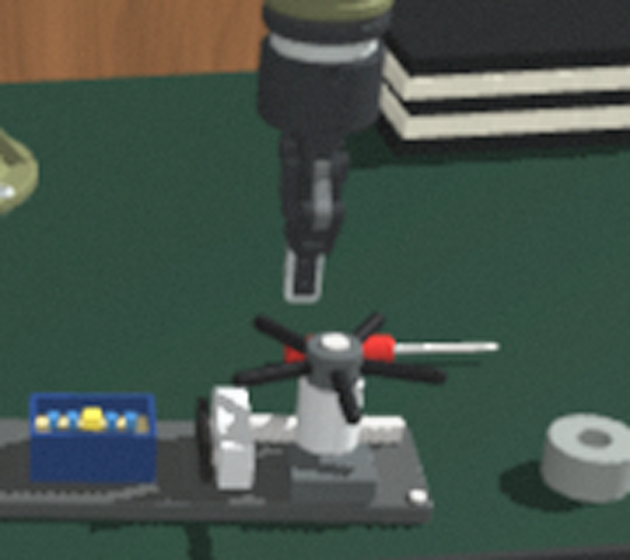

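View pics/w6.png

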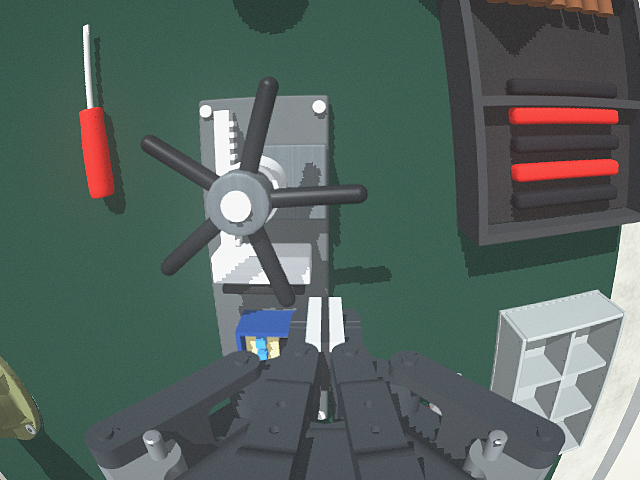

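```bash
python3 -m jog '[[0,0,1,0.04,0],[0,0,2,0.04,0],[0,0,2.8,0.04,0],[0,0,3.21,0.04,0],[0,0,3.21,0.04,0]]'; python3 - <<'E'
from h import *
st=robot.get_state();w=imaging.snapshot("wrist");cv2.imwrite("pics/w7.png",w["img"][:,:,::-1])
print(wc(st["tcp_pos"]),st["ft_force"])
for f in range(328,560,8):
    print(f,np.round([2*np.cos(np.radians(f))-(wc(st["tcp_pos"])[0])/.03,2*np.sin(np.radians(f))-(wc(st["tcp_pos"])[1]-.1)/.03],2))
E
```

```text
time: 10.45
tcp_pos: [0.6068, 0.2187, 0.0821]
eef_rot: [-1.57, 0.102, -0.098]
ft_force: [-0.5, 0.2, 0.6]
gripper_width: 0.0004
[0.04959579 0.06757411 0.08214638] [-0.47057931  0.22858003  0.56450818]
328 [0.04 0.02]
336 [0.17 0.27]
344 [0.27 0.53]
352 [0.33 0.8 ]
360 [0.35 1.08]
368 [0.33 1.36]
376 [0.27 1.63]
384 [0.17 1.89]
392 [0.04 2.14]
400 [-0.12  2.37]
408 [-0.31  2.57]
416 [-0.53  2.74]
424 [-0.78  2.88]
432 [-1.04  2.98]
440 [-1.31  3.05]
448 [-1.58  3.08]
456 [-1.86  3.07]
464 [-2.14  3.02]
472 [-2.4   2.94]
480 [-2.65  2.81]
488 [-2.88  2.66]
496 [-3.09  2.47]
504 [-3.27  2.26]
512 [-3.42  2.02]
520 [-3.53  1.76]
528 [-3.61  1.5 ]
536 [-3.65  1.22]
544 [-3.65  0.94]
552 [-3.61  0.67]
```

View pics/w7.png

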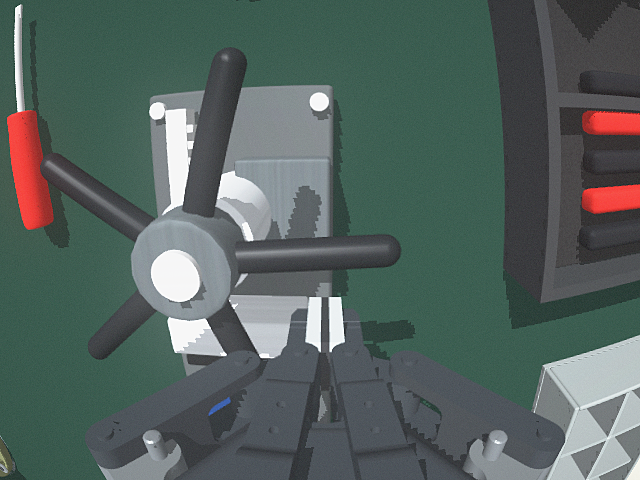

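Fingers are between the spokes, with the 3° spoke directly ahead (row 250). First push.

```bash
python3 -m jog '[[0,0.17,0,0.27,0],[0,0.27,0,0.53,0],[0,0.33,0,0.8,0],[0,0.35,0,1.08,0],[0,0.33,0,1.36,0],[0,0.27,0,1.63,0],[0,0.17,0,1.89,0]]'; cat > wh.py <<'E'
from h import *
import sys
H=cw(0,.1,.1);st=robot.get_state();p=wc(st["tcp_pos"])-[0,.1,0]
f=R.from_rotvec([0,0,-CA]).apply(st["ft_force"]);t=wc(st["tcp_pos"])
r=np.hypot(*p[:2]);ph=np.arctan2(p[1],p[0])
print("t",st["time"],"pusher r",r.round(4),"ang",np.degrees(ph).round(1),"z",p[2].round(4),"F clamp",f.round(1),"tang",np.round(-f[0]*np.sin(ph)+f[1]*np.cos(ph),2),"radial",np.round(f[0]*np.cos(ph)+f[1]*np.sin(ph),2),"torque",np.round(p[0]*f[1]-p[1]*f[0],3))
E
python3 wh.py
```

```text
time: 11.2
tcp_pos: [0.6214, 0.269, 0.0837]
eef_rot: [-1.579, 0.103, -0.102]
ft_force: [-0.6, -12.8, 2.9]
gripper_width: 0.0001
t 11.2 pusher r 0.0608 ang 18.6 z 0.0837 F clamp [  1.  -12.8   2.9] tang -12.42 radial -3.09 torque -0.755
```

```bash
python3 -m jog '[[0,-0.13,0,0.25,0],[0,-0.29,0,0.48,0],[0,-0.48,0,0.68,0],[0,-0.7,0,0.85,0],[0,-0.95,0,0.99,0],[0,-1.21,0,1.09,0],[0,-1.48,0,1.16,0],[0,-1.75,0,1.19,0],[0,-2.03,0,1.18,0],[0,-2.03,0,1.18,0]]'; python3 wh.py; python3 - <<'E'
from h import *
w=imaging.snapshot("top");cv2.imwrite("pics/t1.png",cv2.resize(w["img"][190:300,160:340,::-1],None,fx=4,fy=4,interpolation=2))
w=imaging.snapshot("scene");cv2.imwrite("pics/s3.png",cv2.resize(w["img"][130:300,300:480,::-1],None,fx=3.5,fy=3.5,interpolation=2))
E
```

```text
time: 12.2
tcp_pos: [0.57, 0.3155, 0.0853]
eef_rot: [-1.57, 0.094, -0.11]
ft_force: [10.3, -2.8, -2.3]
gripper_width: 0.0002
t 12.2 pusher r 0.0589 ang 89.3 z 0.0853 F clamp [10.6 -1.5 -2.3] tang -10.62 radial -1.33 torque -0.626
```

View pics/t1.png

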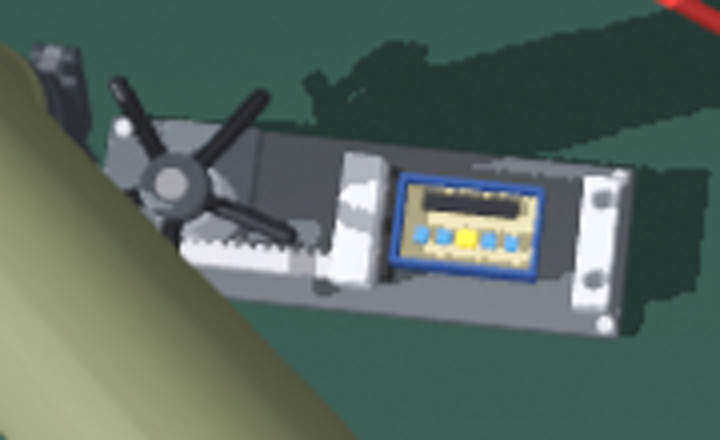

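View pics/s3.png

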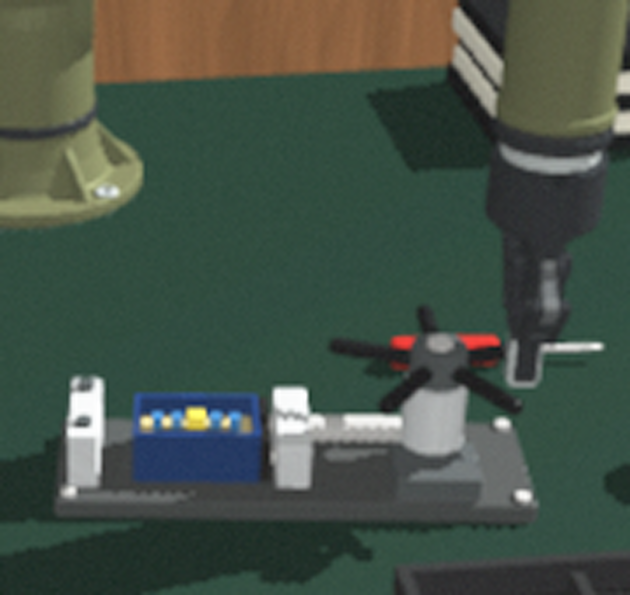

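```bash
python3 -m jog '[[0,-0.28,0,-0.05,0],[0,-0.54,0,-0.13,0],[0,-0.79,0,-0.26,0],[0,-1.02,0,-0.41,0],[0,-1.23,0,-0.6,0],[0,-1.41,0,-0.81,0],[0,-1.41,0,-0.81,0]]'; python3 wh.py; cat > wa.py <<'E'
from h import *
import sys
def score(s,pj,names):
    g=cv2.cvtColor(s["img"],cv2.COLOR_RGB2GRAY).astype(float)
    g=cv2.GaussianBlur(g,(0,0),.7)
    out=[]
    th=np.arange(0,72,.5)
    for t in th:
        v=[]
        for k in range(5):
            a=np.radians(t+72*k)
            P=np.array([cw(r*np.cos(a),.1+r*np.sin(a),.1) for r in np.linspace(.03,.074,15)])
            p=pj(P).astype(np.float32)
            x=cv2.remap(g,p[:,:1],p[:,1:],1)
            v.append(np.clip(x,25,75).mean())
        out.append(np.sort(v)[:names].mean())
    return th,np.array(out)
for c,n in(("top",3),("scene",4),):
    s=imaging.snapshot(c);th,o=score(s,lambda P:proj(s,P),n)
    i=o.argsort()[:3];print(c,th[i],o[i].round(1),"median",np.median(o).round(1))
st=robot.get_state();s=imaging.snapshot("wrist");th,o=score(s,lambda P:wproj(s,P,st),4);i=o.argsort()[:3];print("wrist",th[i],o[i].round(1),np.median(o).round(1))
tag=sys.argv[1]
cv2.imwrite(f"pics/w_{tag}.png",s["img"][:,:,::-1])
s=imaging.snapshot("scene");cv2.imwrite(f"pics/s_{tag}.png",cv2.resize(s["img"][200:290,310:470,::-1],None,fx=5,fy=5,interpolation=2))
s=imaging.snapshot("top");cv2.imwrite(f"pics/t_{tag}.png",cv2.resize(s["img"][190:300,160:340,::-1],None,fx=4,fy=4,interpolation=2))
E
python3 wa.py a
```

```text
time: 13.0
tcp_pos: [0.524, 0.3019, 0.0866]
eef_rot: [-1.562, 0.091, -0.108]
ft_force: [8.5, 3.4, -2.0]
gripper_width: 0.0001
t 13.0 pusher r 0.0585 ang 137.5 z 0.0866 F clamp [ 7.9  4.5 -2. ] tang -8.66 radial -2.83 torque -0.507
top [10.   9.5 10.5] [46.  46.1 46.4] median 71.2
scene [ 9.5 10.   9. ] [39.  39.  39.1] median 65.1
wrist [7.5 6.5 8. ] [68.9 68.9 69. ] 71.5
```

View pics/s_a.png

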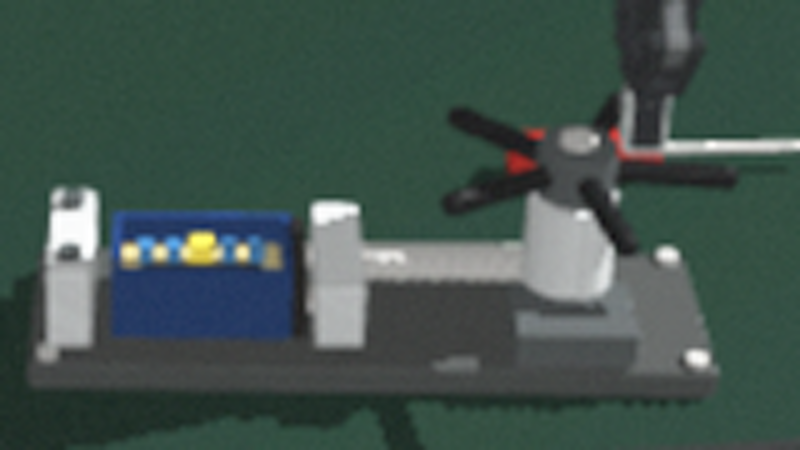

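View pics/w_a.png

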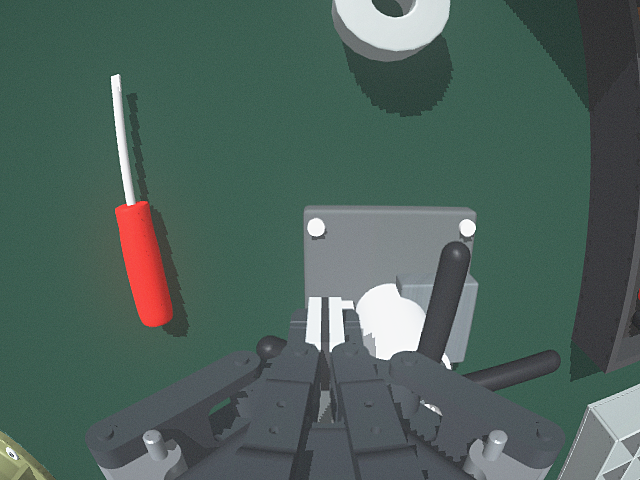

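View pics/t_a.png

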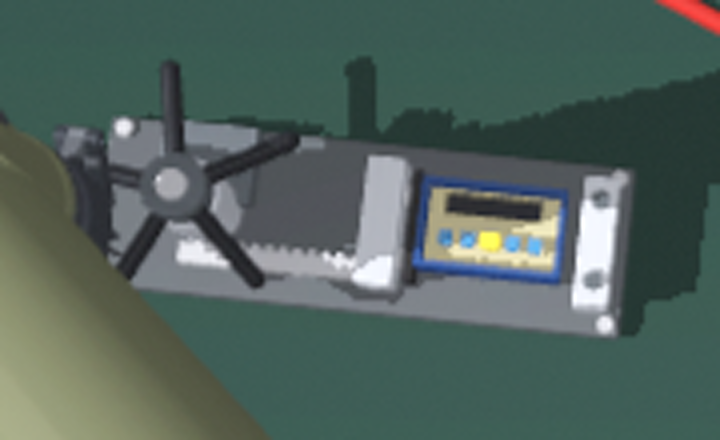

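```bash
python3 -m jog '[[0,-0.08,0.05,-0.12,0],[0,-0.15,0.1,-0.24,0],[0,-0.21,0.1,-0.37,0],[0,-0.26,0.1,-0.5,0],[0,-0.3,0.1,-0.63,0],[0,-0.34,0.1,-0.76,0],[0,-0.34,0.1,-0.76,0],[0,-0.34,0.1,-0.76,0]]'; python3 wh.py; python3 wa.py b
```

```text
time: 14.05
tcp_pos: [0.5114, 0.2841, 0.085]
eef_rot: [-1.557, 0.088, -0.108]
ft_force: [8.1, 7.2, 2.8]
gripper_width: -0.0
t 14.05 pusher r 0.0571 ang 159.2 z 0.085 F clamp [7.1 8.1 2.8] tang -10.15 radial -3.78 torque -0.579
top [32.  31.5 32.5] [48.8 48.9 48.9] median 71.2
scene [32.5 32.  33. ] [41.5 41.5 41.5] median 64.2
wrist [29.  28.5 29.5] [68.8 68.9 69. ] 73.3
```

View pics/s_b.png

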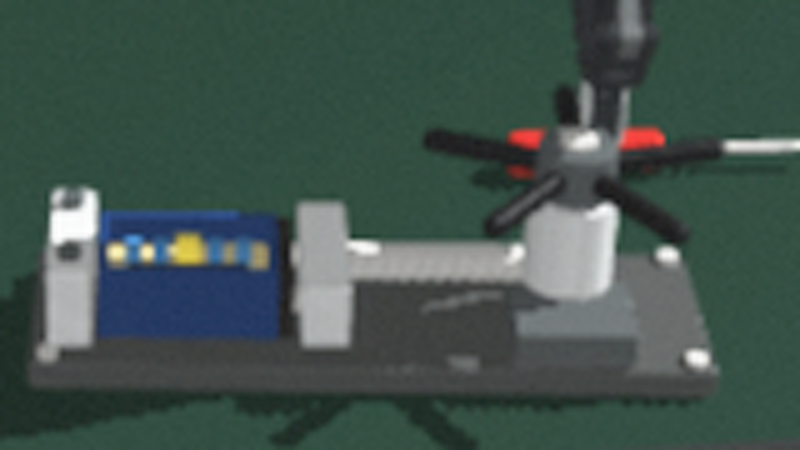

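View pics/t_b.png

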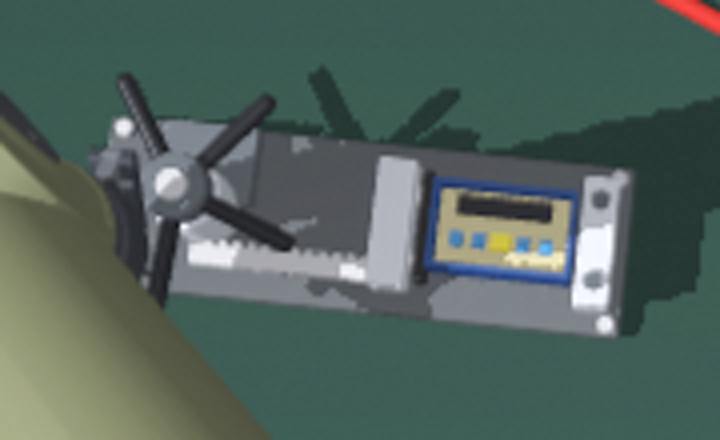

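```bash
python3 -m jog '[[0,-0.04,0,-0.07,0],[0,-0.07,0,-0.14,0],[0,-0.09,0,-0.2,0]]'; python3 wh.py; python3 -m jog '[[0,0,0,-0.05,0],[0,0,0,-0.1,0]]'; python3 wh.py;  python3 wa.py c
```

```text
time: 14.6
tcp_pos: [0.5082, 0.2797, 0.0849]
eef_rot: [-1.555, 0.087, -0.107]
ft_force: [9.0, 10.3, -0.5]
gripper_width: 0.0003
t 14.6 pusher r 0.0582 ang 164.5 z 0.0849 F clamp [ 7.6 11.4 -0.5] tang -12.99 radial -4.25 torque -0.756
time: 14.8
tcp_pos: [0.5075, 0.2774, 0.0849]
eef_rot: [-1.555, 0.087, -0.107]
ft_force: [8.7, 10.6, -0.4]
gripper_width: -0.0
t 14.8 pusher r 0.0579 ang 166.9 z 0.0849 F clamp [ 7.3 11.7 -0.4] tang -13.0 radial -4.48 torque -0.753
top [39.5 39.  40. ] [47.3 47.3 47.5] median 71.0
scene [40.5 40.  41. ] [42.7 42.7 42.7] median 65.0
wrist [36.5 37.  36. ] [63.2 63.5 64.1] 73.8
```

View pics/s_c.png

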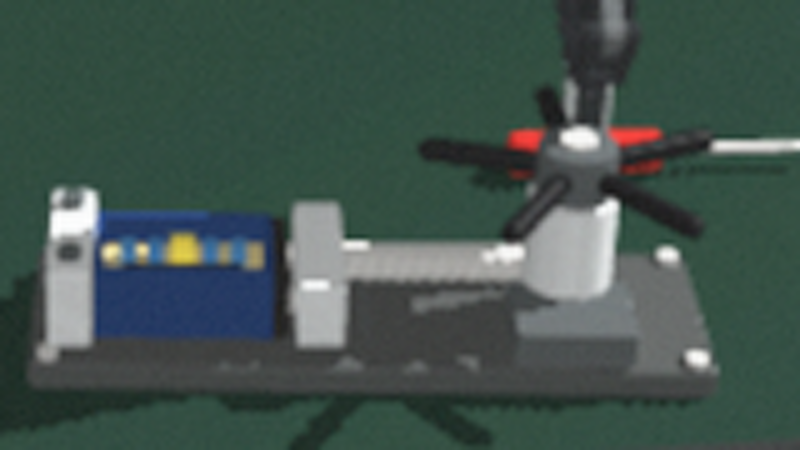

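View pics/t_c.png

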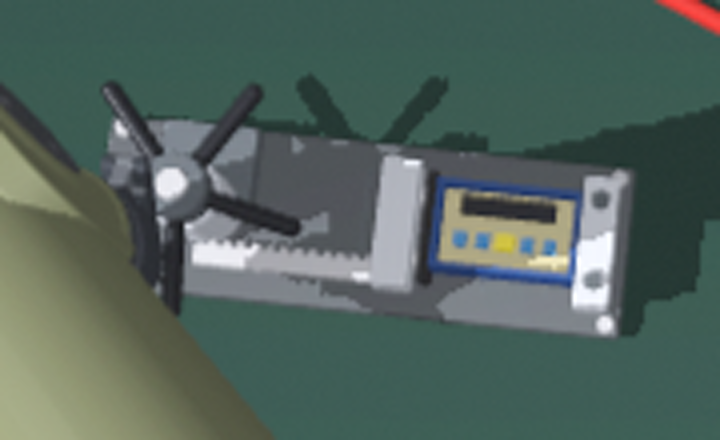

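```bash
cat > trk.py <<'E'
import cv2,numpy as np,sys
def sh(f,a,b,box,sc):
    A=cv2.imread(f"pics/{f}_{a}.png",0).astype(np.float32);B=cv2.imread(f"pics/{f}_{b}.png",0).astype(np.float32)
    x0,y0,x1,y1=box;T=A[y0:y1,x0:x1]
    W=np.eye(2,3,dtype=np.float32);W[0,2]=x0;W[1,2]=y0
    try: cc,W=cv2.findTransformECC(T,B,W,cv2.MOTION_TRANSLATION,(3,200,1e-5))
    except Exception as e: return None
    return round((W[0,2]-x0)/sc,2),round((W[1,2]-y0)/sc,2),round(cc,3)
# regions in frame b
for a,b in zip(sys.argv[1:],sys.argv[2:]):
    print(a,b,"scene box-inside",sh("s",a,b,(102,225,270,275),5),"jaw",sh("s",a,b,(300,205,350,345),5),"stop",sh("s",a,b,(45,185,97,345),5))
    print("   top box",sh("t",a,b,(440,190,570,270),4),"jaw",sh("t",a,b,(370,155,420,285),4),"stop",sh("t",a,b,(580,170,630,320),4))
E
python3 trk.py a b c; python3 trk.py b c
```

```text
a b scene box-inside (np.float32(-2.27), np.float32(0.19), 0.86) jaw (np.float32(-2.82), np.float32(0.37), 0.899) stop (np.float32(-0.01), np.float32(-0.43), 0.926)
   top box (np.float32(2.1), np.float32(0.23), 0.901) jaw (np.float32(2.84), np.float32(0.02), 0.951) stop (np.float32(0.12), np.float32(0.17), 0.955)
b c scene box-inside (np.float32(-0.94), np.float32(-0.02), 0.978) jaw (np.float32(-0.93), np.float32(-0.43), 0.809) stop (np.float32(-0.07), np.float32(-0.25), 0.966)
   top box (np.float32(0.93), np.float32(0.11), 0.972) jaw (np.float32(1.04), np.float32(-0.23), 0.988) stop (np.float32(0.06), np.float32(0.08), 0.982)
b c scene box-inside (np.float32(-0.94), np.float32(-0.02), 0.978) jaw (np.float32(-0.93), np.float32(-0.43), 0.809) stop (np.float32(-0.07), np.float32(-0.25), 0.966)
   top box (np.float32(0.93), np.float32(0.11), 0.972) jaw (np.float32(1.04), np.float32(-0.23), 0.988) stop (np.float32(0.06), np.float32(0.08), 0.982)
```

```bash
python3 -m jog '[[0,0,0,-0.05,0],[0,0,0,-0.1,0]]'; python3 wh.py;  python3 wa.py d; python3 -m jog '[[0,0,0,-0.05,0],[0,0,0,-0.1,0]]'; python3 wh.py;  python3 wa.py e; python3 trk.py b c d e
```

```text
time: 15.25
tcp_pos: [0.5071, 0.2748, 0.085]
eef_rot: [-1.554, 0.087, -0.107]
ft_force: [9.0, 11.5, -0.8]
gripper_width: -0.0001
t 15.25 pusher r 0.0575 ang 169.5 z 0.085 F clamp [ 7.5 12.6 -0.8] tang -13.74 radial -5.07 torque -0.789
top [42.5 42.  43. ] [47.3 47.3 47.4] median 71.7
scene [43.  42.5 43.5] [43.8 43.8 43.8] median 65.5
wrist [39.5 40.  39. ] [63.6 63.6 64.2] 73.8
time: 15.7
tcp_pos: [0.5068, 0.2726, 0.0851]
eef_rot: [-1.553, 0.086, -0.107]
ft_force: [10.3, 13.4, -1.6]
gripper_width: 0.0003
t 15.7 pusher r 0.0571 ang 171.7 z 0.0851 F clamp [ 8.5 14.6 -1.6] tang -15.73 radial -6.29 torque -0.898
top [44.5 45.  45.5] [47.3 47.4 47.5] median 72.1
scene [45.  45.5 44.5] [44.3 44.4 44.4] median 65.4
wrist [42.  41.5 42.5] [63.  63.3 63.5] 73.9
b c scene box-inside (np.float32(-0.94), np.float32(-0.02), 0.978) jaw (np.float32(-0.93), np.float32(-0.43), 0.809) stop (np.float32(-0.07), np.float32(-0.25), 0.966)
   top box (np.float32(0.93), np.float32(0.11), 0.972) jaw (np.float32(1.04), np.float32(-0.23), 0.988) stop (np.float32(0.06), np.float32(0.08), 0.982)
c d scene box-inside (np.float32(-0.23), np.float32(0.02), 0.996) jaw (np.float32(-0.4), np.float32(0.01), 0.985) stop (np.float32(-0.06), np.float32(-0.05), 0.992)
   top box (np.float32(0.25), np.float32(0.03), 0.995) jaw (np.float32(0.32), np.float32(0.07), 0.99) stop (np.float32(0.01), np.float32(0.03), 0.998)
d e scene box-inside (np.float32(-0.07), np.float32(-0.01), 0.996) jaw (np.float32(-0.13), np.float32(-0.01), 0.995) stop (np.float32(-0.01), np.float32(-0.08), 0.991)
   top box (np.float32(0.02), np.float32(0.01), 0.997) jaw (np.float32(0.19), np.float32(0.04), 0.991) stop (np.float32(0.02), np.float32(0.02), 0.999)
```

```bash
python3 -m jog '[[0,0,0,-0.05,0],[0,0.01,0,-0.12,0],[0,0.01,0,-0.12,0]]'; python3 wh.py;  python3 wa.py f; python3 trk.py d e f
```

```text
time: 16.25
tcp_pos: [0.5066, 0.2699, 0.0851]
eef_rot: [-1.552, 0.085, -0.107]
ft_force: [10.1, 15.1, -0.7]
gripper_width: 0.0002
t 16.25 pusher r 0.0566 ang 174.4 z 0.0851 F clamp [ 8.1 16.3 -0.7] tang -16.97 radial -6.48 torque -0.96
top [47.5 47.  48. ] [47.1 47.1 47.2] median 72.0
scene [47.5 48.  47. ] [43.4 43.5 43.5] median 64.9
wrist [44.5 45.  44. ] [62.8 62.9 63.7] 73.7
d e scene box-inside (np.float32(-0.07), np.float32(-0.01), 0.996) jaw (np.float32(-0.13), np.float32(-0.01), 0.995) stop (np.float32(-0.01), np.float32(-0.08), 0.991)
   top box (np.float32(0.02), np.float32(0.01), 0.997) jaw (np.float32(0.19), np.float32(0.04), 0.991) stop (np.float32(0.02), np.float32(0.02), 0.999)
e f scene box-inside (np.float32(0.0), np.float32(0.01), 0.996) jaw (np.float32(-0.46), np.float32(0.06), 0.964) stop (np.float32(-0.0), np.float32(-0.02), 0.998)
   top box (np.float32(0.01), np.float32(-0.0), 0.999) jaw (np.float32(0.24), np.float32(0.05), 0.988) stop (np.float32(0.01), np.float32(0.04), 0.997)
```

```bash
python3 -m jog '[[0,0,0,-0.04,0],[0,0,0,-0.04,0],[0,-0.03,0,0.15,0],[0,-0.05,0,0.4,0],[0,-0.05,0,0.5,0],[0,-0.05,-0.8,0.5,0],[0,-0.05,-2,0.5,0],[0,-0.05,-3.5,0.5,0],[0,-0.05,-5,0.5,0],[0,-0.05,-5,0.5,0]]'; python3 wh.py;  python3 wa.py g; python3 trk.py e f g
```

```text
time: 17.5
tcp_pos: [0.5045, 0.2772, 0.2374]
eef_rot: [-1.564, 0.092, -0.107]
ft_force: [-0.3, 0.8, -0.3]
gripper_width: 0.0002
t 17.5 pusher r 0.0607 ang 168.1 z 0.2374 F clamp [-0.4  0.8 -0.3] tang -0.68 radial 0.58 torque -0.041
top [46.5 46.  47. ] [52.9 53.  53.3] median 71.3
scene [49.  49.5 48.5] [46.3 46.3 46.3] median 65.4
wrist [46.  46.5 45.5] [68.2 68.4 68.8] 74.5
e f scene box-inside (np.float32(0.0), np.float32(0.01), 0.996) jaw (np.float32(-0.46), np.float32(0.06), 0.964) stop (np.float32(-0.0), np.float32(-0.02), 0.998)
   top box (np.float32(0.01), np.float32(-0.0), 0.999) jaw (np.float32(0.24), np.float32(0.05), 0.988) stop (np.float32(0.01), np.float32(0.04), 0.997)
f g scene box-inside (np.float32(0.28), np.float32(-0.16), 0.904) jaw (np.float32(0.63), np.float32(-0.41), 0.736) stop (np.float32(0.01), np.float32(-0.08), 0.864)
   top box (np.float32(-0.07), np.float32(0.0), 0.93) jaw (np.float32(-0.16), np.float32(0.07), 0.954) stop (np.float32(0.07), np.float32(-0.07), 0.944)
```

View pics/s_g.png

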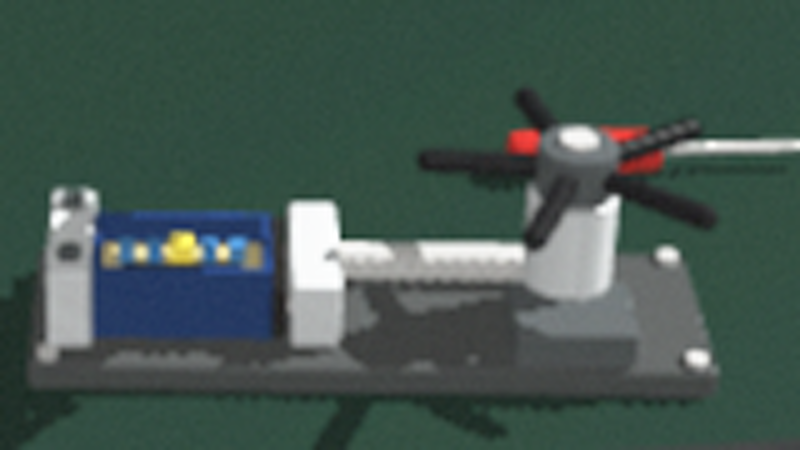

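View pics/t_g.png

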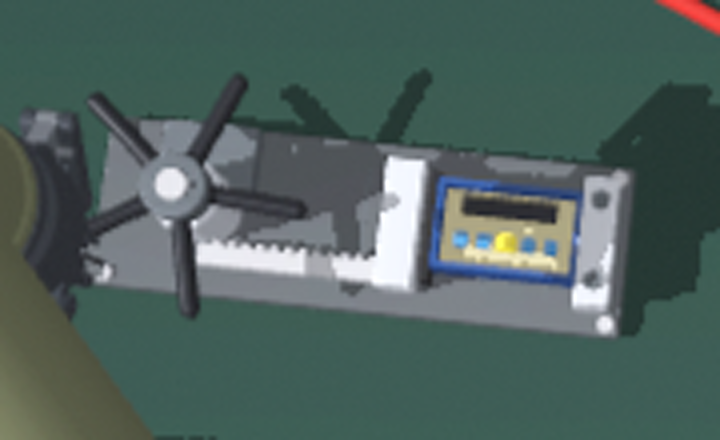

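```bash
python3 -m jog '[[0,-0.8,-0.5,1,0],[0,-1.8,-0.8,2.2,0],[0,-2.8,-1,3.4,0],[0,-3.8,-1,4.6,0],[0,-4.8,-1,5.6,0],[0,-5.8,-1,6.4,0],[0,-5.8,-1,6.4,0],[0,-5.8,-1,6.4,0]]'; sed -i 's/("top",3),("scene",4)/("top",5),("scene",5)/' wa.py; python3 wa.py h; python3 - <<'E'
from fit import *
S={}
for n in("top","scene"):
    S[n]=imaging.snapshot(n);r=nets.regions_of(n,"box");print(n,[(round(q["score"],2),q["point"],q["region"].sum()) for q in r])
    S[n+"m"]=r[0]["region"]
q=fit([.537,.067,.016],(.056,.09,.04),[(S[n],S[n+"m"],lambda P,n=n:proj(S[n],P)) for n in("top","scene")])
print(wc(q.x[:3]).round(4),np.degrees(q.x[3]-CA)%180,q.fun)
cv2.imwrite("pics/top_end.png",S["top"]["img"][:,:,::-1])
print(robot.get_state()["ft_force"],robot.get_state()["time"])
E
```

```text
time: 18.55
tcp_pos: [0.3522, 0.4876, 0.2592]
eef_rot: [-1.571, 0.099, -0.096]
ft_force: [0.7, -0.4, 0.6]
gripper_width: 0.0003
top [52.  52.5 51.5] [59.4 59.6 59.6] median 74.5
scene [48.  47.5 48.5] [48.7 48.8 48.9] median 66.6
wrist [56.5 55.5 56. ] [69.3 69.3 69.5] 74.3
top [(0.95, [286.3, 249.8], np.int64(827)), (0.19, [233.5, 245.0], np.int64(4397))]
scene [(0.65, [347.4, 252.8], np.int64(898))]
[ 0.0034 -0.0931  0.0187] 0.05880284913638434 0.10961123482525889
[0.21286214 0.87696305 0.09081865] 19.0
```

View pics/t_h.png

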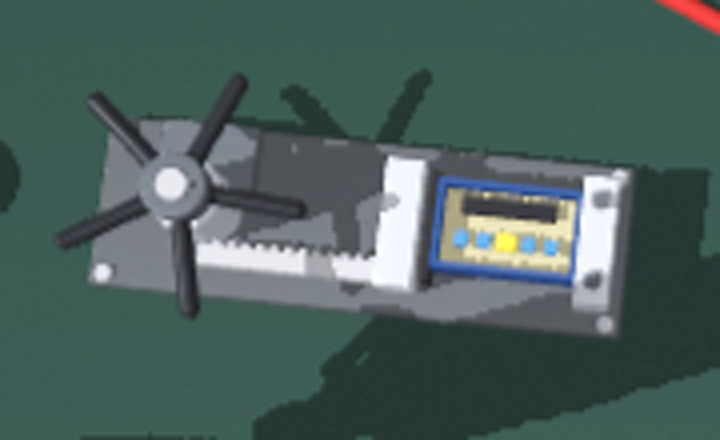

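View pics/top_end.png

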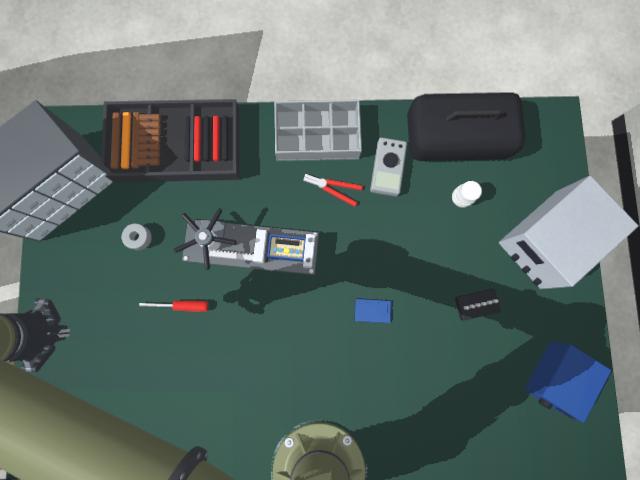

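```bash
python3 - <<'E'
from h import *
s=imaging.snapshot("top")
T=[(95,98),(240,80),(303,211),(190,315),(60,243)]
a=[]
P=[wc(atz(s,(160+(u+.5)/4-.5,190+(v+.5)/4-.5),.1)) for u,v in T];P=np.array(P)
c=P[:,:2].mean(0);print("centre",c.round(4))
for p in P:
    d=p[:2]-c;print(np.hypot(*d).round(4),round(np.degrees(np.arctan2(d[1],d[0]))%72,1))
E
```

```text
centre [-0.0004  0.0997]
0.0748 48.8
0.0745 50.0
0.0754 49.7
0.0755 49.3
0.0752 49.4
```

```bash
python3 -c "
from cell import ticket,robot
print(robot.get_state()['time']);print(ticket.close_job())"
```

```text
19.05
the job is handed in; nothing more can be done
None
```

The box is clamped upright against the stop at an estimated 15 N, and the job was handed in at about 19 s.

**What I did:** I gripped the box across its width and set it on the bed. The wrist camera put it at clamp x +0.8 mm, y −67 mm, with its length within 0.1° of the clamp's. I released it, then pushed one spoke of the star wheel round with the shut fingers, from about 0.06 rad to 3.37 rad. I slowed to small steps once the box met the stop, then backed the fingers off and moved the arm clear.

**Last checks:**
- **Clamping force:** from where the box met the stop, the wheel turned about 7° further, which squeezes the spring about 2.2 mm. That gives about 13 N, plus the 1 to 4 N the box needs to slide. The extra wheel torque I felt during the pushing, about 0.22 N m before a last small nudge, agrees at about 14 N. There was no direct force reading.
- **Box:** it stands at clamp y −93 mm, parallel to the clamp to 0.1°, and the fit put its underside 18.7 mm above the bench (plate top 16 mm). That two-camera fit was loose.
- **Robot and bench:** the robot touches nothing, and the other things look unmoved in the top picture (compared by eye).

**Disagreement:** the automatic wheel reading gave 48° (mod 72°) from the scene camera but 52° from the top one, where it matched poorly. Measuring the spoke tips in the top picture gave 49.4°, so I took the wheel as not having slipped back.

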